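# Switch on the loaded charger at the bench power strip

### The job

Get the four cells charging: with a light press of the fingertips, switch on the main switch of the bench power strip and the one small switch that belongs to the socket of the charger with the cells in it. A switch is on when its half away from the sockets is down; the small switch directly in front of a socket belongs to it. Leave the other switches off, keep off everything that is plugged in, leave the loose things on the bench where they are, and then draw the hand away.

Things in the scene. Friction and masses are not known exactly. Their poses are not given: they have to be found in the camera images.
- strip: power strip screwed to the bench: aluminium housing with black end caps, 87 mm wide (its x), 442 mm long (its y), top 45 mm above the bench. Origin on the bench under it; its z is up, its x points from the row of switches to the row of five sockets, its y to the end with the main switch. A steel conduit elbow leaves the other end. Fixed
- main (a joint): main switch: large black rocker alone at the +y end of the strip, 34 mm (strip x) by 28 mm (strip y). 0 = off, 0.4 rad = on. It rocks about an axis along the strip's y; off, its -x half (away from the sockets) stands up, edge 56 mm above the bench; on, that half is down, edge 49 mm. Pressed there with 2 N it clicks past the middle and stays; then it gives 3 mm more against a spring (5 to 23 N), then is rigid
- main_press (a point): spot on the main switch to press: upper face of its half away from the sockets, 13.6 mm from the rocking axis, mid-width; it moves with the rocker, 5.2 mm higher when off than when on
- switch1 (a joint): switch of socket 1, next to the main switch: black rocker, 28 mm (strip x) by 18 mm (strip y), 70 mm from the next one, directly in front (strip -x) of its socket, rocking axis 41 mm from the socket's centre. Works as the main switch does: 0 = off, 0.4 rad = on (edge away from the sockets 49 mm above the bench instead of 54); 2 to 3 N
- switch1_press (a point): spot on switch 1 to press: upper face of its half away from the sockets, 11.2 mm from the rocking axis, mid-width; it moves with the rocker, 4.3 mm higher when off than when on
- switch2 (a joint): switch of socket 2: black rocker, 28 mm (strip x) by 18 mm (strip y), 70 mm from the next one, directly in front (strip -x) of its socket, rocking axis 41 mm from the socket's centre. Works as the main switch does: 0 = off, 0.4 rad = on (edge away from the sockets 49 mm above the bench instead of 54); 2 to 3 N
- switch2_press (a point): spot on switch 2 to press: upper face of its half away from the sockets, 11.2 mm from the rocking axis, mid-width; it moves with the rocker, 4.3 mm higher when off than when on
- switch3 (a joint): switch of socket 3: black rocker, 28 mm (strip x) by 18 mm (strip y), 70 mm from the next one, directly in front (strip -x) of its socket, rocking axis 41 mm from the socket's centre. Works as the main switch does: 0 = off, 0.4 rad = on (edge away from the sockets 49 mm above the bench instead of 54); 2 to 3 N
- switch3_press (a point): spot on switch 3 to press: upper face of its half away from the sockets, 11.2 mm from the rocking axis, mid-width; it moves with the rocker, 4.3 mm higher when off than when on
- switch4 (a joint): switch of socket 4: black rocker, 28 mm (strip x) by 18 mm (strip y), 70 mm from the next one, directly in front (strip -x) of its socket, rocking axis 41 mm from the socket's centre. Works as the main switch does: 0 = off, 0.4 rad = on (edge away from the sockets 49 mm above the bench instead of 54); 2 to 3 N
- switch4_press (a point): spot on switch 4 to press: upper face of its half away from the sockets, 11.2 mm from the rocking axis, mid-width; it moves with the rocker, 4.3 mm higher when off than when on
- switch5 (a joint): switch of socket 5, farthest from the main switch: black rocker, 28 mm (strip x) by 18 mm (strip y), 70 mm from the next one, directly in front (strip -x) of its socket, rocking axis 41 mm from the socket's centre. Works as the main switch does: 0 = off, 0.4 rad = on (edge away from the sockets 49 mm above the bench instead of 54); 2 to 3 N
- switch5_press (a point): spot on switch 5 to press: upper face of its half away from the sockets, 11.2 mm from the rocking axis, mid-width; it moves with the rocker, 4.3 mm higher when off than when on
- charger_full: the loaded charger: black, flat, plugged straight into any one of the five sockets, four penlight cells side by side in its bays. 102 mm long (its x), 62 mm wide, 27 mm high, lying on the strip and reaching out over its back edge. Origin: its underside, at the centre of its socket. Its front end is 18 mm in front (-x) of that, 23 mm behind the rocking axis of its switch
- charger_empty: a second charger of the same make with its four bays empty, in another socket; same size and origin
- usb_adapter: white plug-in supply block, 44 x 40 x 30 mm high, in another socket; origin as the charger's
- timer: white plug-in timer with a round grey dial, 92 x 62 x 34 mm high, in another socket; origin as the charger's
- blank_plug: white round blanking plug, 39 mm across, 11 mm high, in another socket; origin as the charger's
- spare_cell: loose penlight cell standing on end in front of the strip, 14.5 mm across, 50 mm high; origin under its centre
- tape_measure: loose yellow and black tape measure, 70 x 42 x 64 mm high, in front of the strip; origin under its centre
- screwdriver: loose screwdriver, 190 mm long, lying in front of the strip along it; origin at its middle, on the bench
- battery_pack: loose black tool battery, 112 x 74 x 66 mm high, past the main-switch end of the strip; origin under its centre
- screw_jar: loose clear jar with a steel lid, 68 mm across, 85 mm high, past the conduit end of the strip; origin under its centre
- mug: loose blue mug, 84 mm across, 95 mm high, behind the strip; origin under its centre

How it is judged:
By the outcome, as a careful person would: the job done as asked, in the order asked, and still so for the second after the job is handed in, with the robot touching nothing.
It also fails if it takes over 32 s, if anything falls off the work surface, if the arm or the gripper's body presses on something with over 40 N, if the wrist force passes 120 N, or if a joint passes its speed limit or range.

### The arm

A 6-joint arm with a two-finger parallel gripper is mounted at the origin on the work surface. World frame = base frame: x ahead of the robot, y to its left, z up, the work surface at z = 0. Lengths are in m, angles in degrees, forces in N, time in s.
With the tool pointing down it reaches from about 0.3 to 0.75 m from the base axis. Payload 8.5 kg.
Tool frame: the origin (TCP) lies midway between the tips of the shut fingers; the grasp point (between the pads) lies env.tcp_to_grasp behind it (env.tcp_to_grasp is the distance from the TCP to the grasp point, in m); z points along the fingers, y is the line along which they close (so a half turn about z gives the same grasp; the last joint's range is limited). The gripper opens to 85 mm and grips with 20 to 120 N. Pads are 22 mm wide; open, the fingers measure 114 mm over their backs; the gripper's body (76 mm by 85 mm) begins 54 mm behind the grasp point. The pads swing forward as they close: fully open they stand 13 mm farther back than shut.
Start: joints at [58.253, 21.807, 74.336, -0, 83.858, -12.336], TCP at [0.183, 0.519, 0.231] pointing down, gripper open.
Joint ranges: [-178.18, 178.18], [-50.72, 133.34], [12.68, 142.11], [-81.47, 261.47], [9.98, 163.14], [-165.26, 165.26]. Speed limits (degrees/s): [136.94, 136.94, 180, 180, 180, 180].

### API

Orientations are given as a 3x3 rotation matrix whose columns are the frame's x, y, z axes.
In Python, from rig import observe, optics, job, env gives the robot as it stands. The module is installed in compiled form; this text tells all that it offers.
- The arm moves only by the shell command python3 -m jog 'ROWS' [FORCE]. ROWS is JSON, a list of rows, each a list of 7 numbers: the turn, a rotation vector about the tool's x, y, z in rad, then the shift along the tool's x, y, z in m, then the opening in per cent of the stroke, from 0 (shut) to 100 (fully open). A call has 1 to 10 rows; each row shifts and turns the commanded pose from where the row before left it, along the tool's axes as they then stand; what a row does not reach is not made up. A row lasts 1/8 s, in which the tool goes at most 62.5 mm and 10.7 degrees, less where a joint would pass 70% of its speed; a pose out of reach is approached as far as the arm can. A call is refused whole if a number of a shift passes 0.0625 or a number of a turn 0.188, either way. A call with a gripper value outside its range is refused whole. The fingers move at their own pace and stop on an object; FORCE is the grip in N (left out, the last holds). Time passes only in rows, so rows that do not move let the fingers close. It gives the time, the measured TCP pose, the force, the opening and the grip force at its end, in the units of the state.
- observe(): the state, without advancing time (a new reading comes with each control period).
- optics.get_image(name): name is "side" or "top" or "wrist"; returns a dict with "pixels" (400x640x3 uint8, red, green, blue), "mtx" (3x3 intrinsics, pixels), "dist_coeffs" ([k1, k2, p1, p2, k3] as OpenCV has them; the pictures are not rectified), "rvec" (rotation vector, rad) and "tvec" (3), from world to camera coordinates, as OpenCV has them. Camera axes: x right, y down, z forward; pixel columns grow to the right and rows downward; lengths in m; the calibration is good to about 2 mm. A picture is of the moment at which its call begins. There is no depth.
- job.close_job(): hands the job in; it is judged then, once.
The state is a dict: "time_s": time; "q": joint angles; "qvel": joint speeds; "joint_efforts": joint torques, N m; "position": TCP position; "tool_rot": TCP orientation; "ft_force": force on the tool from outside, world axes, zero at the start; "wrist_torque": the same for the moment, N m; "grip_width": finger opening in m; "gripper_force": force on a finger pad.
Only numpy, scipy, OpenCV 4.12 (cv2) and the standard library are available. Lean on these libraries where they do the work, as an engineer would, in place of code of your own. Each camera call takes 0.05 s, during which the arm holds its last target. There are 200 camera calls.

## Working session

There is one attempt and no reset: what is moved stays moved. The work goes in short steps, Python scripts to look and compute and a shell command to move; the robot and the scene stay as the last step left them, time stands still between calls to the robot, and variables do not carry over. Pictures are saved under pics/ and viewed, at most 10 in all, crops included, and the job is handed in when it is done.

```bash
mkdir -p pics; cat > h.py <<'E'
import numpy as np, cv2
from rig import observe, optics, job, env
def ray(im,uv):
    R=cv2.Rodrigues(np.array(im["rvec"],float))[0]; t=np.array(im["tvec"],float).ravel()
    n=cv2.undistortPoints(np.array(uv,float).reshape(-1,1,2),np.array(im["mtx"]),np.array(im["dist_coeffs"])).reshape(-1,2)
    d=np.c_[n,np.ones(len(n))]@R
    return -R.T@t,d
def plane(im,uv,z):
    c,d=ray(im,uv); return c+d*((z-c[2])/d[:,2])[:,None]
def proj(im,p):
    return cv2.projectPoints(np.array(p,float).reshape(-1,1,3),np.array(im["rvec"],float),np.array(im["tvec"],float),np.array(im["mtx"]),np.array(im["dist_coeffs"]))[0].reshape(-1,2)
E
python3 - <<'E'
from h import *
import pickle
for n in ["top","side"]:
    im=optics.get_image(n); pickle.dump(im,open(n+".pkl","wb"))
    cv2.imwrite(f"pics/{n}0.png",im["pixels"][:,:,::-1])
    print(n,ray(im,[[320,200]]))
s=observe(); print(s["position"],s["tool_rot"],s["time_s"],env.tcp_to_grasp)
E
```

```text
top (array([0.43179187, 0.01103608, 0.95379595]), array([[ 0.17796947, -0.00752119, -0.98406782]]))
side (array([ 0.25480721, -0.71519247,  0.52258103]), array([[ 0.35960709,  0.78319836, -0.50749554]]))
[0.18266232 0.51852006 0.23077765] [[-9.43147588e-01  3.32373500e-01 -6.95852597e-04]
 [ 3.32374102e-01  9.43146986e-01 -1.10412083e-03]
 [ 2.89310775e-04 -1.27263228e-03 -9.99999148e-01]] 0.1 0.0187
```

View pics/top0.png

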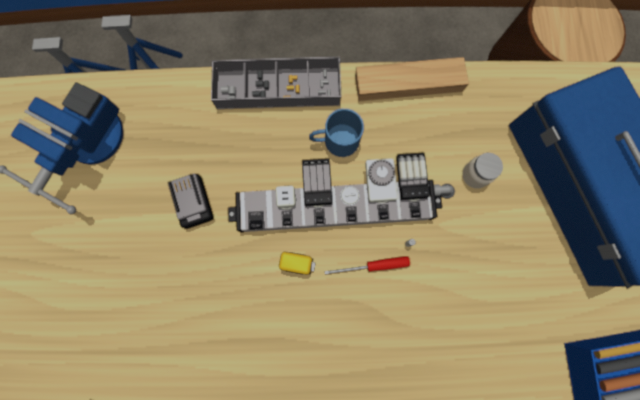

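View pics/side0.png

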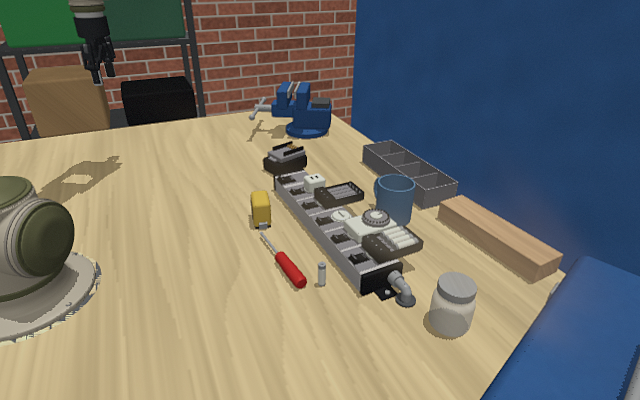

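The top view shows the strip from (237,210) to (437,200). The main switch is near (257,219) and switch5 near (416,208). The charger with bright cells is at (412,168), socket 5, and the one at (317,180) looks empty. I'll enlarge the view to confirm.

```bash
python3 - <<'E'
from h import *
import pickle
im=pickle.load(open("top.pkl","rb"))
c=im["pixels"][140:250,225:465,::-1]
cv2.imwrite("pics/crop0.png",cv2.resize(c,None,fx=3.3,fy=3.3,interpolation=cv2.INTER_CUBIC))
E
```

```text
(no output)
```

View pics/crop0.png

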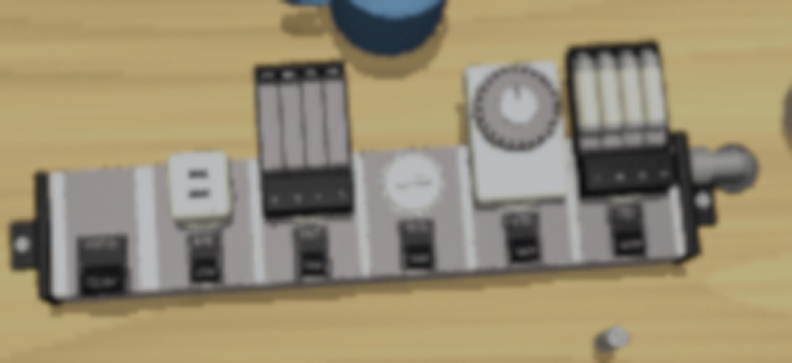

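Socket 5 holds the loaded charger, so switch5 (crop ~(628,232)) and main (crop ~(103,266)) are the ones to press. Next I'll locate the rockers.

```bash
python3 - <<'E'
from h import *
import pickle
im=pickle.load(open("top.pkl","rb"))
g=cv2.cvtColor(im["pixels"],cv2.COLOR_RGB2GRAY)
P=[]
for u,v,w,h in [(256.2,220.5,9.5,12),(287,217.5,8,10),(319,216,8,10),(351.5,213.5,8,10),(383,211.5,8,10),(415.5,209.5,8,10)]:
    x0,y0=int(u-w),int(v-h); p=g[y0:int(v+h),x0:int(u+w)]
    n,l,s,c=cv2.connectedComponentsWithStats((p<85).astype(np.uint8))
    k=min(range(1,n),key=lambda i:np.hypot(*(c[i]-[u-x0,v-y0]))-0.02*s[i,4])
    P.append(c[k]+[x0,y0]); print(P[-1],s[k])
W=plane(im,P,0.051); print(W.round(4)); print(np.diff(W,axis=0).round(4))
# top view strip direction by fit over the small switches
d=W[1]-W[5]; d/=np.linalg.norm(d); sx=np.array([d[1],-d[0],0]); print("sy",d,"sx",sx)
R=np.array(observe()["tool_rot"]); p=np.array(observe()["position"])
print("yaw tool y",np.degrees(np.arctan2(-R[0,1],R[1,1])),"strip",np.degrees(np.arctan2(-d[0],d[1])))
for i,l in ((0,.0136),(5,.0112)): print("press",(W[i]-l*sx).round(4))
E
```

```text
[255.83730159 222.07142857] [  2   4  17  19 252]
[287.19827586 218.99137931] [  4   4   9  15 116]
[319.20930233 217.66666667] [  3   4  13  16 129]
[351.25984252 214.92913386] [  3   4  11  16 127]
[382.97058824 212.56617647] [  3   4  11  15 136]
[414.88815789 210.19078947] [  2   3  12  17 152]
[[ 0.5497  0.1439  0.051 ]
 [ 0.555   0.076   0.051 ]
 [ 0.5563  0.0068  0.051 ]
 [ 0.5607 -0.0627  0.051 ]
 [ 0.5643 -0.1316  0.051 ]
 [ 0.5679 -0.2014  0.051 ]]
[[ 0.0052 -0.068   0.    ]
 [ 0.0013 -0.0692  0.    ]
 [ 0.0044 -0.0694  0.    ]
 [ 0.0036 -0.0689  0.    ]
 [ 0.0036 -0.0698  0.    ]]
sy [-0.04640035  0.99892292  0.        ] sx [0.99892292 0.04640035 0.        ]
yaw tool y -19.412917081633154 strip 2.6594990245800165
press [0.5362 0.1433 0.051 ]
press [ 0.5567 -0.202   0.051 ]
```

```bash
python3 -m jog '[[0,0,-0.1284,0,0,0,0],[0,0,-0.1284,0,0,0,0],[0,0,-0.1284,0,0,0,0],[0,0,0,-0.037,-0.043,0,0],[0,0,0,-0.037,-0.043,0,0],[0,0,0,-0.037,-0.043,0,0],[0,0,0,-0.037,-0.043,0,0],[0,0,0,-0.037,-0.043,0,0],[0,0,0,-0.037,-0.043,0,0],[0,0,0,-0.037,-0.043,0,0]]'; python3 -m jog '[[0,0,0,-0.037,-0.043,0,0],[0,0,0,-0.037,-0.043,0,0],[0,0,0,0,0,0,0],[0,0,0,0,0,0,0]]'
python3 - <<'E'
from h import *
import pickle
im=optics.get_image("wrist"); pickle.dump(im,open("w1.pkl","wb"))
cv2.imwrite("pics/w1.png",im["pixels"][:,:,::-1])
s=observe();print(s["position"],s["tool_rot"],s["ft_force"])
print(proj(im,[[0.5362,0.1433,.051],[.555,.076,.051],[.5679,-.2014,.051]]))
E
```

```text
time_s: 1.35
position: [0.4564, 0.2285, 0.2312]
tool_rot: [[-0.999, -0.046, -0.0], [-0.046, 0.999, -0.0], [0.0, 0.0, -1.0]]
ft_force: [0.9, 1.5, -0.2]
grip_width: -0.0003
gripper_force: 0.0
time_s: 1.85
position: [0.5329, 0.1478, 0.231]
tool_rot: [[-0.999, -0.046, -0.001], [-0.046, 0.999, 0.0], [0.001, 0.0, -1.0]]
ft_force: [0.1, -0.1, 0.3]
grip_width: -0.0001
gripper_force: 0.0
[0.53266354 0.14828471 0.23118123] [[-9.98885283e-01 -4.71972286e-02 -7.83367402e-04]
 [-4.71973892e-02  9.98885565e-01  1.87862100e-04]
 [ 7.73627819e-04  2.24625583e-04 -9.99999676e-01]] [-0.06651549  0.09835585 -0.07683657]
[[314.34636421 182.90180997]
 [244.62434215 198.60329078]
 [-45.48934279 198.58806627]]
```

View pics/w1.png

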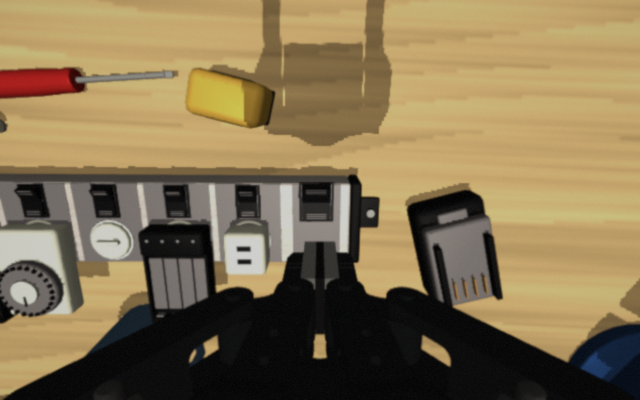

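The wrist view shows the main rocker at u 301–332, v 182–220, with its raised half on top (robot side, edge v≈182). Switch 1 is at (247,200). I'll convert these to positions.

```bash
python3 - <<'E'
from h import *
import pickle
im=pickle.load(open("w1.pkl","rb"))
print(plane(im,[[316,182.5]],.056).round(4),plane(im,[[301,190],[332,190]],.055).round(4),plane(im,[[316,208]],.0495).round(4),plane(im,[[316,220]],.045).round(4))
print("s1",plane(im,[[248,185]],.054).round(4),plane(im,[[247,217]],.045).round(4))
c=im["pixels"][170:230,220:350,::-1]
cv2.imwrite("pics/w1c.png",cv2.resize(c,None,fx=6,fy=6,interpolation=cv2.INTER_CUBIC))
E
```

```text
[[0.5347 0.1449 0.056 ]] [[0.5429 0.1308 0.055 ]
 [0.5415 0.1605 0.055 ]] [[0.5618 0.146  0.0495]] [[0.5757 0.1466 0.045 ]]
s1 [[0.5406 0.08   0.054 ]] [[0.5758 0.0769 0.045 ]]
```

View pics/w1c.png

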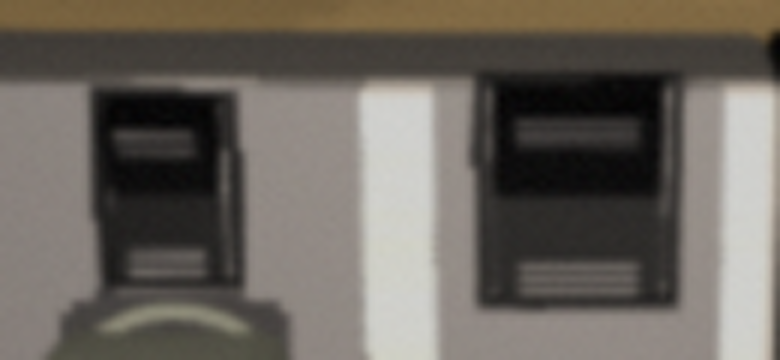

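```bash
python3 -m jog '[[0,0,0,-0.006,-0.003,0.05,0],[0,0,0,0,0,0.05,0],[0,0,0,0,0,0.05,0],[0,0,0,0,0,0.016,0],[0,0,0,0,0,0,0],[0,0,0,0,0,0,0]]'
python3 -m jog '[[0,0,0,0,0,0.003,0],[0,0,0,0,0,0.003,0],[0,0,0,0,0,0.002,0],[0,0,0,0,0,0,0]]'
```

```text
time_s: 2.65
position: [0.5398, 0.1455, 0.0665]
tool_rot: [[-0.999, -0.047, 0.002], [-0.047, 0.999, 0.0], [-0.002, 0.0, -1.0]]
ft_force: [0.1, -0.7, 0.5]
grip_width: -0.0001
gripper_force: 0.0
time_s: 3.15
position: [0.5395, 0.1448, 0.0572]
tool_rot: [[-0.999, -0.046, -0.0], [-0.046, 0.999, -0.0], [0.0, -0.0, -1.0]]
ft_force: [-0.3, -0.2, 0.2]
grip_width: 0.0003
gripper_force: 0.0
```

```bash
python3 -m jog '[[0,0,0,0,0,0.002,0],[0,0,0,0,0,0.0015,0],[0,0,0,0,0,0,0]]'
python3 -m jog '[[0,0,0,0,0,0.0015,0],[0,0,0,0,0,0.0015,0],[0,0,0,0,0,0,0]]'
```

```text
time_s: 3.52
position: [0.5395, 0.1448, 0.0537]
tool_rot: [[-0.999, -0.046, -0.0], [-0.046, 0.999, -0.0], [0.0, -0.0, -1.0]]
ft_force: [-0.3, 0.6, 1.1]
grip_width: 0.0
gripper_force: 0.2
time_s: 3.9
position: [0.5395, 0.1449, 0.0507]
tool_rot: [[-0.999, -0.046, -0.0], [-0.046, 0.999, 0.0], [0.0, 0.0, -1.0]]
ft_force: [-0.2, -0.4, 0.3]
grip_width: -0.0
gripper_force: 0.0
```

```bash
python3 -m jog '[[0,0,0,0,0,0.001,0],[0,0,0,0,0,0.001,0],[0,0,0,0,0,0,0]]'
```

```text
time_s: 4.28
position: [0.5396, 0.1449, 0.0491]
tool_rot: [[-0.999, -0.046, 0.0], [-0.046, 0.999, -0.0], [-0.0, -0.0, -1.0]]
ft_force: [-1.1, -0.1, 3.4]
grip_width: 0.0
gripper_force: 1.9
```

```bash
python3 -m jog '[[0,0,0,0,0,0.0008,0],[0,0,0,0,0,0,0]]'; python3 -m jog '[[0,0,0,0,0,-0.06,0],[0,0,0,0,0,-0.06,0],[0,0,0,0,0,-0.06,0],[0,0,0,-0.002,-0.058,0,0],[0,0,0,-0.002,-0.058,0,0],[0,0,0,0,-0.058,0,0],[0,0,0,0,-0.058,0,0],[0,0,0,0,-0.058,0,0],[0,0,0,0,-0.057,0,0],[0,0,0,0,0,0,0]]'; python3 -m jog '[[0,0,0,0,0,0,0],[0,0,0,0,0,0,0]]'
python3 - <<'E'
from h import *
import pickle
im=optics.get_image("wrist"); pickle.dump(im,open("w2.pkl","wb"))
cv2.imwrite("pics/w2.png",im["pixels"][:,:,::-1])
print(proj(im,[[.56,-.2014,.053]]))
E
```

```text
time_s: 4.53
position: [0.5396, 0.1449, 0.0485]
tool_rot: [[-0.999, -0.046, 0.001], [-0.046, 0.999, -0.0], [-0.001, -0.0, -1.0]]
ft_force: [-2.9, -1.0, 7.5]
grip_width: -0.0
gripper_force: 3.7
time_s: 5.78
position: [0.5592, -0.2052, 0.227]
tool_rot: [[-0.999, -0.042, -0.001], [-0.042, 0.999, 0.0], [0.001, 0.0, -1.0]]
ft_force: [-1.4, 0.5, -0.1]
grip_width: 0.0001
gripper_force: 0.0
time_s: 6.02
position: [0.5597, -0.2003, 0.2282]
tool_rot: [[-0.999, -0.048, 0.0], [-0.048, 0.999, 0.0], [-0.0, 0.0, -1.0]]
ft_force: [-0.3, 1.1, 0.1]
grip_width: 0.0002
gripper_force: 0.0
[[317.96520267 180.83851361]]
```

View pics/w2.png

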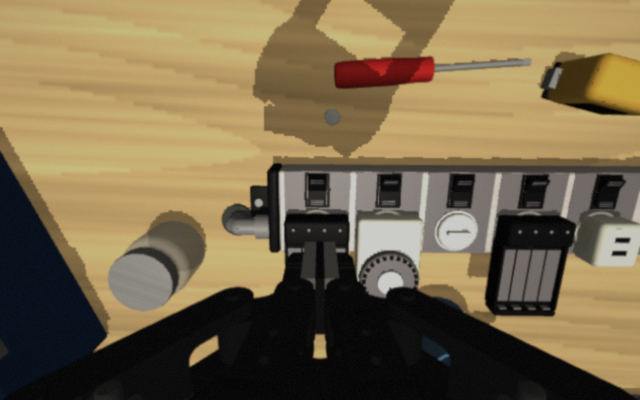

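The view shows switch5 at (318,190), its raised half at v 174–190, and the planned press spot at (318,181). It's aligned, so I can descend.

```bash
python3 -m jog '[[0,0,0,0,0,0.05,0],[0,0,0,0,0,0.05,0],[0,0,0,0,0,0.05,0],[0,0,0,0,0,0.015,0],[0,0,0,0,0,0,0],[0,0,0,0,0,0,0]]'
python3 -m jog '[[0,0,0,0,0,0.003,0],[0,0,0,0,0,0.003,0],[0,0,0,0,0,0.002,0],[0,0,0,0,0,0,0]]'
```

```text
time_s: 6.82
position: [0.5606, -0.2019, 0.0651]
tool_rot: [[-0.999, -0.047, 0.003], [-0.047, 0.999, -0.002], [-0.003, -0.002, -1.0]]
ft_force: [-0.2, 0.7, -0.1]
grip_width: 0.0001
gripper_force: 0.0
time_s: 7.32
position: [0.5595, -0.2016, 0.0549]
tool_rot: [[-0.999, -0.046, -0.0], [-0.046, 0.999, 0.0], [0.0, 0.0, -1.0]]
ft_force: [-0.0, -0.9, 0.5]
grip_width: -0.0001
gripper_force: 0.0
```

```bash
python3 -m jog '[[0,0,0,0,0,0.0015,0],[0,0,0,0,0,0.0015,0],[0,0,0,0,0,0,0]]'
python3 -m jog '[[0,0,0,0,0,0.001,0],[0,0,0,0,0,0.001,0],[0,0,0,0,0,0,0]]'
python3 -m jog '[[0,0,0,0,0,0.0008,0],[0,0,0,0,0,0,0]]'
```

```text
time_s: 7.7
position: [0.5596, -0.2015, 0.0518]
tool_rot: [[-0.999, -0.046, -0.0], [-0.046, 0.999, 0.0], [0.0, 0.0, -1.0]]
ft_force: [0.9, 1.0, 0.4]
grip_width: -0.0
gripper_force: 0.0
time_s: 8.07
position: [0.5596, -0.2016, 0.0499]
tool_rot: [[-0.999, -0.046, -0.0], [-0.046, 0.999, 0.0], [0.0, 0.0, -1.0]]
ft_force: [-0.5, -0.7, -0.3]
grip_width: 0.0002
gripper_force: 0.0
time_s: 8.32
position: [0.5596, -0.2016, 0.0492]
tool_rot: [[-0.999, -0.046, -0.0], [-0.046, 0.999, 0.0], [0.0, 0.0, -1.0]]
ft_force: [-0.2, 0.6, 0.6]
grip_width: 0.0005
gripper_force: 0.0
```

```bash
python3 -m jog '[[0,0,0,0,0,0.001,0],[0,0,0,0,0,0,0]]'
python3 -m jog '[[0,0,0,0,0,0.0006,0],[0,0,0,0,0,0,0]]'
```

```text
time_s: 8.57
position: [0.5597, -0.2016, 0.0488]
tool_rot: [[-0.999, -0.046, 0.0], [-0.046, 0.999, -0.0], [-0.0, -0.0, -1.0]]
ft_force: [-2.4, 0.8, 4.3]
grip_width: 0.0002
gripper_force: 2.7
time_s: 8.82
position: [0.5597, -0.2017, 0.0484]
tool_rot: [[-0.999, -0.046, 0.001], [-0.046, 0.999, -0.0], [-0.001, -0.001, -1.0]]
ft_force: [-0.8, 1.0, 7.0]
grip_width: 0.0002
gripper_force: 3.6
```

```bash
python3 -m jog '[[0,0,0,0,0,-0.06,0],[0,0,0,0,0,-0.06,0],[0,0,0,0,0,-0.06,0],[0,0,0,0.02,0.055,-0.03,0],[0,0,0,0.02,0.055,-0.03,0],[0,0,0,0.02,0.055,0,0],[0,0,0,0,0,0,0],[0,0,0,0,0,0,0],[0,0,0,0,0,0,0]]'
python3 - <<'E'
from h import *
im=optics.get_image("wrist")
P=proj(im,[[.5535,.145,.05],[.571,-.2015,.05]]).astype(int); print(P)
p=im["pixels"][:,:,::-1]; v0=P[:,1].min()-50
cv2.imwrite("pics/w3.png",cv2.resize(p[max(v0,0):v0+110,max(P[:,0].min()-60,0):P[:,0].max()+60],(800,300),interpolation=cv2.INTER_CUBIC))
E
```

```text
time_s: 9.95
position: [0.4947, -0.0459, 0.2842]
tool_rot: [[-0.999, -0.045, -0.001], [-0.045, 0.999, 0.0], [0.001, 0.0, -1.0]]
ft_force: [-0.4, 0.3, -1.0]
grip_width: -0.0001
gripper_force: 0.0
[[480 227]
 [182 228]]
```

View pics/w3.png

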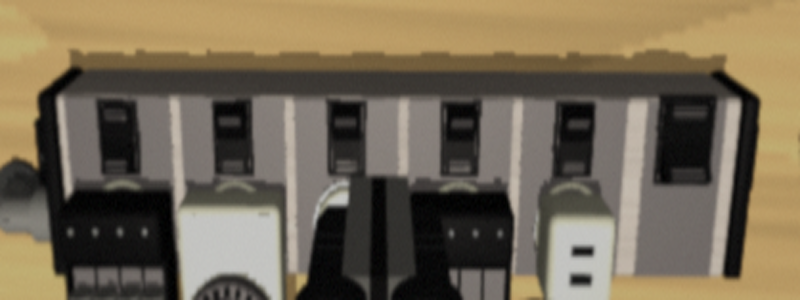

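Switch5 (118,135) and main (685,140) look tilted opposite to the other four. I'll check that with the shading of each half.

```bash
python3 - <<'E'
from h import *
im=optics.get_image("wrist"); p=im["pixels"][:,:,::-1]
a=cv2.resize(p[205:250,155:255],None,fx=5,fy=5,interpolation=cv2.INTER_CUBIC)
b=cv2.resize(p[205:250,415:515],None,fx=5,fy=5,interpolation=cv2.INTER_CUBIC)
cv2.imwrite("pics/w4.png",np.vstack([a,b]))
E
```

```text
(no output)
```

View pics/w4.png

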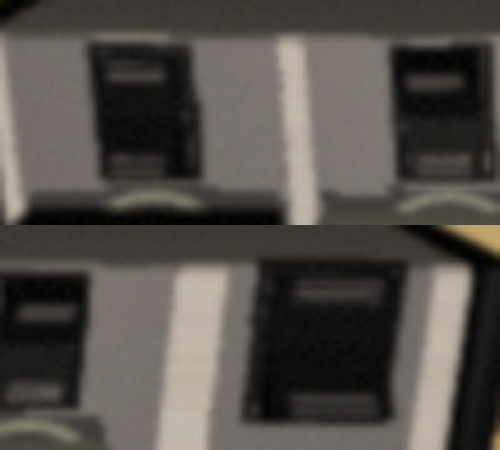

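Both pressed rockers show their front mark lower and closer to the frame, with flipped shading. Their neighbours, switch4 and switch1, are unchanged (off). The hand is clear.

```bash
python3 -c "
from rig import job; print(job.close_job())"
```

```text
the job is handed in; nothing more can be done
None
```

I switched on the main switch and then switch 5, the one for the charger with the cells in it. The last wrist-camera pictures show both on and the other four switches still off. I drew the hand away and handed the job in at about 10 s, with pressing forces of about 7 N.

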